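# Bring the next display under the inspection microscope and save its picture

### The job

Inspect the white display waiting in the tray: lay it face up and flat between the pins of the empty nest on the robot's side of the turntable, let go, then turn the table a quarter turn clockwise (seen from above) until it clicks home with that display under the microscope. Set the magnification ring to 4, and only then press the red button down and let it up to save the picture. Leave the black display in the tray, the checked one in its nest and everything else where it stands.

Things in the scene. Friction and masses are not known exactly. Their poses are not given: they have to be found in the camera images.
- station: Fixed inspection station: round base 256 mm wide with a turntable (280 mm diameter, top face 50 mm above the work surface) and, on its own +y side, a microscope stand: a 40 mm post, 195 mm high, at its (0, +225 mm), with an arm to the microscope 157 to 175 mm up. Origin on the turntable's axis at work-surface height, z up. Yaw within 0.3 rad of the world's.
- turntable (a joint): Angle of the turntable (rad), 0 at the start, growing clockwise seen from above. Sprung clicks at 0, 1.571, 3.142 ...; the goal's quarter turn is 1.571. Leaving a click takes about 0.7 N m (6 N at a hand knob); let go within 0.35 rad of a click it swings in by itself. Turns both ways without end.
- nest0 (a point): The empty nest to load: middle of the top of its black pad (50 x 82 mm, 56 mm above the work surface), 90 mm from the table's axis, at the start on the station's -x side. Its axes turn with the table and start as the station's; long side along its y. Eight 8 mm pins, round tops 7.5 mm above the pad, leave 2.5 mm all round the display; two per long side, 64 mm apart, so a finger fits between.
- nest1 (a point): The nest under the microscope at the start (station's +y side), the same turned a quarter: long side along its x (axes as nest 0). It holds the checked display. The other two nests, across from these, are empty and stay so.
- post0 (a point): Top of a round black hand knob of the turntable, 24 mm diameter and 36 mm high (from 74 to 110 mm above the work surface) on a thin stem, 124 mm from the axis, midway between two nests; at the start at 225 degrees about the axis, counted from the station's x towards its y (its -x -y corner).
- post1 (a point): The same knob at 135 degrees at the start (-x +y corner); turning clockwise takes it past the microscope.
- post2 (a point): The same knob at 45 degrees at the start (+x +y corner).
- post3 (a point): The same knob at 315 degrees at the start (+x -y corner); a quarter turn clockwise takes it to 225 degrees on the side away from the microscope.
- lens (a point): Middle of the underside of the microscope's white ring light (72 mm diameter), 132 mm above the work surface, over the nest place on the station's +y side. Above it on one upright axis: black housing and white scale disc (90 mm diameter, top at 184 mm), the magnification ring, a camera (30 mm square, top at 250 mm).
- zoom_ring (a joint): Angle of the magnification ring (rad), growing counter-clockwise from above. Clicks 0.524 apart: 1 at 0, 2 at 0.524, 3 at 1.047, 4 at 1.571, 5 at 2.094, 6 at 2.618. Starts from 1 to 2.5, perhaps between clicks; 0.08 N m turns it. Its red line points to numerals at -75 (1), -45, -15, +15 (4), +45, +75 (6) degrees about the lens axis, from the station's x towards its y.
- ring_grip (a point): On the axis of the magnification ring, 209 mm above the work surface. The knurled ring is 48 mm in diameter, from 189 to 221 mm; its skirt below is 62 mm in diameter, 185 to 189 mm. Only the 30 mm camera is above it, to 250 mm: the fingers come down on either side of that from above.
- display: The display to inspect: flat module with white frame and light grey screen on its upper face, 54 mm (its x) by 86 mm (its y) by 12 mm thick, about 60 g; origin in the middle of its underside, z up. Starts in one of the two pockets of the tray, its y along the tray's y within 2 degrees. Pick it across its 54 mm width. It may lie in the nest either way round.
- dark_display: The same but black all over, in the tray's other pocket, 116 mm away along the tray's x; stays there.
- done_display: The same as the white display, already checked; lies in nest 1 and stays in it when the turntable turns.
- tray: Fixed stack of clear trays, 250 x 140 mm; origin in the middle of its underside, x along the 250 mm. The displays lie on its floor 30 mm above the work surface, centres 58 mm either side of the middle; its rim stands 8 mm above the floor, and ribs 6 mm above it at the short ends of the displays.
- pod: Fixed grey button box, 75 x 65 x 34 mm, origin in the middle of its underside.
- capture (a joint): Travel of the red push button, 0 up to 0.006 m fully down (5 N); springs up when let go. A press counts from 0.0045 m.
- capture_top (a point): Middle of the top of the red button (32 mm diameter), 56 mm above the work surface when up.
- bottle: Bystander: white bottle with a blue cap, 54 mm diameter, 130 mm high.
- lens_pot: Bystander: clear pot with a black lid, 52 mm diameter, 68 mm high.
- driver: Bystander: screwdriver with a yellow handle, 170 mm long, lying on the table.

How it is judged:
By the outcome, as a careful person would: the job done as asked, in the order asked, and still so for the second after the job is handed in, with the robot touching nothing.
It also fails if it takes over 72 s, if anything falls off the work surface, if the arm or the gripper's body presses on something with over 40 N, if the wrist force passes 120 N, or if a joint passes its speed limit or range.

### The arm

A 7-joint arm with a two-finger parallel gripper is mounted at the origin on the work surface. World frame = base frame: x ahead of the robot, y to its left, z up, the work surface at z = 0. Lengths are in mm, angles in rad, forces in N, time in s.
With the tool pointing down it reaches from about 400 to 875 mm from the base axis. Payload 4.4 kg.
Tool frame: the origin (TCP) lies between the finger pads; the fingertips stand 17 mm ahead of it and the grasp point (between the pads) lies 2 mm behind it; z points along the fingers, y is the line along which they close (so a half turn about z gives the same grasp; the last joint's range is limited). The gripper opens to 85 mm and grips with 20 to 120 N. Pads are 22 mm wide; open, the fingers measure 114 mm over their backs; the gripper's body (76 mm by 85 mm) begins 54 mm behind the grasp point. The pads swing forward as they close: fully open they stand 13 mm farther back than shut.
Start: joints at [1.053, 0.628, 0.038, 1.517, -0.027, 0.996, -0.02], TCP at [283.808, -584.782, 248.313] pointing down, gripper open.
Joint ranges: [-3.06, 3.06], [-0.37, 2.12], [-1.25, 1.32], [0.18, 2.47], [-1.1, 4.24], [0.23, 1.98], [-2.94, 2.94]. Speed limits (rad/s): [2.57, 2.57, 3.14, 3.14, 3.14, 3.14, 3.14].

### API

Orientations are given as [roll, pitch, yaw] about the fixed x, y, z axes, in that order (R = Rz(yaw) Ry(pitch) Rx(roll)).
In Python, from cell import sensors, get_image, ctrl gives the robot as it stands.
- The arm moves only by the tool send_rows, never from a script. Its argument "series" is a list of rows, each a list of 3 entries, a list of its own where there are three numbers: the finger opening in mm, from 0 to 85.4, then the shift along the world's x, y, z in units of 60 mm (1.0 is 60 mm), then the turn, a rotation vector about the world's x, y, z in units of 5 degrees (1.0 is 5 degrees). A call has 1 to 8 rows; each row shifts and turns the commanded pose from where the row before left it; what a row does not reach is not made up. A row lasts 1/8 s, in which the tool goes at most 62.5 mm and 10.7 degrees, less where a joint would pass 70% of its speed; a pose out of reach is approached as far as the arm can. A call is refused whole if a number of a shift passes 1 or a number of a turn 1, either way. A call with a gripper value outside its range is refused whole. The fingers move at their own pace and stop on an object; the grip force is fixed at half the most. Time passes only in rows, so rows that do not move let the fingers close. It gives the time, the measured TCP pose, the force, the opening and the grip force at its end, in the units of the state.
- sensors.read_state(): the state, without advancing time (a new reading comes with each control period).
- get_image(name): name is "scene" or "top" or "wrist"; returns a dict with "img" (420x560x3 uint8, red, green, blue), "depth" (420x560 float32, mm along the optical axis (not along the pixel's ray), 0 where there is no reading), "vfov" (degrees; the focal length in pixels is half the picture's height over the tangent of half this angle, whatever the lens; pixels are square), "cx", "cy" (the principal point, pixels), "k1" (the pictures are not rectified: a ray, as slopes to the right and down, at radius r is drawn at 1 + k1 r^2 times it, then the intrinsics apply), "world_to_cam" (4x4, takes a point from world to camera coordinates). Camera axes: x right, y down, z forward; pixel columns grow to the right and rows downward; lengths in mm; the calibration is good to about 2 mm. A picture is of the moment at which its call begins.
- ctrl.finish_job(): hands the job in; it is judged then, once.
The state is a dict: "clock": time; "qpos": joint angles; "qd": joint speeds; "tau": joint torques, N m; "eef_pos": TCP position; "tool_rot": TCP orientation; "force": force on the tool from outside, world axes, zero at the start; "torque": the same for the moment, N m; "width": finger opening in mm; "gripper_force": force on a finger pad.
Only numpy, scipy, OpenCV 4.12 (cv2) and the standard library are available. Lean on these libraries where they do the work, as an engineer would, in place of code of your own. Each camera call takes 0.05 s, during which the arm holds its last target. There are 200 camera calls.

## Working session

There is one attempt and no reset: what is moved stays moved. The work goes in short steps, Python scripts to look and compute and a tool call to move; the robot and the scene stay as the last step left them, time stands still between calls to the robot, and variables do not carry over. Pictures are saved under pics/ and viewed, at most 10 in all, crops included, and the job is handed in when it is done.

Besides the shell and the picture viewer there is one more tool, called by a JSON object that holds its "method" and its "body". send_rows: Moves the arm, as the interface text tells. Its arguments: {"type":"object","properties":{"series":{"type":"array"}},"required":["series"]}

```bash
mkdir -p pics; ls
cat > h.py <<'E'
import numpy as np, cv2
from cell import sensors, get_image, ctrl
def cam(n):
    d=get_image(n); h=d['img'].shape[0]; f=h/2/np.tan(np.radians(d['vfov'])/2)
    d['K']=np.array([[f,0,d['cx']],[0,f,d['cy']],[0,0,1]]); return d
def save(d,fn): cv2.imwrite('pics/'+fn,d['img'][:,:,::-1])
def slopes(d,uv):
    uv=np.atleast_2d(uv).astype(float)
    return cv2.undistortPoints(uv[:,None],d['K'],np.array([d['k1'],0,0,0,0.]))[:,0]
def onplane(d,uv,z):
    s=slopes(d,uv); T=np.array(d['world_to_cam']); R=T[:3,:3]; c=-R.T@T[:3,3]
    r=np.c_[s,np.ones(len(s))]@R
    return c+r*((z-c[2])/r[:,2])[:,None]
def bydepth(d,uv):
    uv=np.atleast_2d(uv).astype(int); s=slopes(d,uv); z=d['depth'][uv[:,1],uv[:,0]]
    T=np.array(d['world_to_cam']); return (np.c_[s*z[:,None],z]-T[:3,3])@T[:3,:3]
def proj(d,P):
    T=np.array(d['world_to_cam']); p=np.atleast_2d(P)@T[:3,:3].T+T[:3,3]
    s=p[:,:2]/p[:,2:]; r2=(s**2).sum(1,keepdims=True); s=s*(1+d['k1']*r2)
    return s*d['K'][0,0]+[d['cx'],d['cy']]
E
python3 - <<'E'
from h import *
for n in('scene','top'):
    d=cam(n); save(d,n+'0.png'); T=np.array(d['world_to_cam']); print(n,d['vfov'],d['k1'],(-T[:3,:3].T@T[:3,3]).round(),T[:3,:3].round(2).tolist())
s=sensors.read_state(); print(s)
E
```

```text
pics
scene 44.38453311070696 -0.17834992045659798 [1180. -895. 1048.] [[0.84, 0.55, -0.02], [0.33, -0.53, -0.78], [-0.44, 0.65, -0.62]]
top 54.43173894063688 -0.06892537679583015 [ 476.   20. 1236.] [[-0.03, -1.0, -0.0], [-1.0, 0.03, -0.06], [0.06, 0.0, -1.0]]
{'clock': 0.1, 'qpos': array([ 1.05318007,  0.62925881,  0.0384359 ,  1.51826158, -0.02698437,
        0.9963012 , -0.0200067 ]), 'qd': array([-0.00068101, -0.00189383,  0.00054399, -0.0026592 , -0.000512  ,
       -0.00023009, -0.00055594]), 'tau': array([ 3.27952177e-03, -5.64537191e+01,  1.23036873e+00, -1.93974423e+01,
        1.12415152e-02,  5.39901783e-03,  1.16775479e-05]), 'eef_pos': array([ 283.58786272, -584.28661838,  247.47956237]), 'tool_rot': array([-3.13988164e+00,  2.53391943e-05,  4.51825392e-01]), 'force': array([-0.33947137, -0.88437558, -0.39393565]), 'torque': array([-0.00528454,  0.00406135, -0.006498  ]), 'gripper_force': 0.0, 'width': 85.69586300686895}
```

View pics/top0.png

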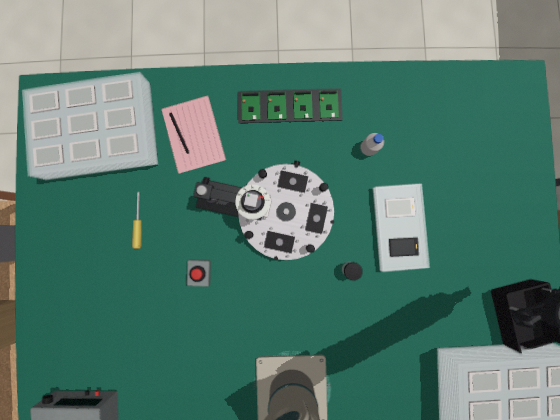

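View pics/scene0.png

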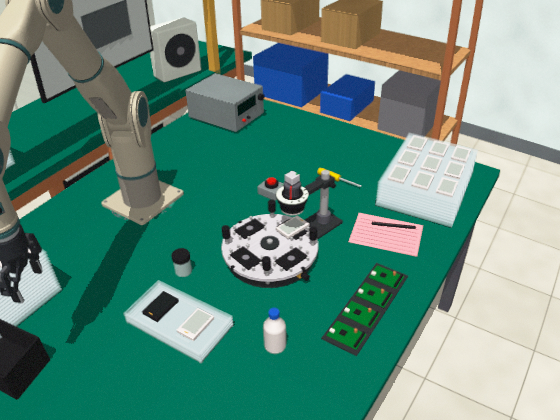

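```bash
cat > m.py <<'E'
from h import *
def blobs(mask,win,amin=15):
    x0,y0,x1,y1=win; m=np.zeros_like(mask,np.uint8); m[y0:y1,x0:x1]=mask[y0:y1,x0:x1]
    cs,_=cv2.findContours(m,cv2.RETR_EXTERNAL,cv2.CHAIN_APPROX_NONE)
    return [c for c in cs if cv2.contourArea(c)>=amin]
def rect(d,c,z):
    P=onplane(d,c[:,0],z)[:,:2].astype(np.float32); (cx,cy),(w,h),a=cv2.minAreaRect(P)
    if w>h: a+=90; w,h=h,w     # a: angle of short side
    M=cv2.moments(c); uv=(M['m10']/M['m00'],M['m01']/M['m00'])
    return np.round([*uv,*onplane(d,uv,z)[0,:2],cx,cy,w,h,(a+45)%180-45],1).tolist()
E
python3 - <<'E'
from m import *
d=cam('top'); im=d['img'].astype(int); v=im.max(2); 
hsv=cv2.cvtColor(d['img'],cv2.COLOR_RGB2HSV)
print('pads uv cen rectcen w h ang')
for c in blobs(v<60,(225,150,345,270),15): print(rect(d,c,56), rect(d,c,110)[2:4])
print('white/bright in tray')
for t in(200,215,225):
  for c in blobs((im.min(2)>t),(372,182,430,272),30): print(t,rect(d,c,42))
for c in blobs(v<60,(372,182,430,272),30): print('dark',rect(d,c,42))
r=(im[...,0]>120)&(im[...,1]<70)
for c in blobs(r,(180,180,300,290),5): print('red',rect(d,c,56))
g=im[:,:,0]>60
for c in blobs((im[...,0]>90),(360,175,440,280),900): print('tray',rect(d,c,38))
c=max(blobs((im[...,0]>100),(225,150,345,270),400),key=len)
print('table',rect(d,c,50))
print(d['img'][195:222,385:418].max(2)[::3,::2])
E
```

```text
pads uv cen rectcen w h ang
[309.7, 248.2, 423.6, -63.6, 424.0, -64.6, 17.2, 23.0, -1.7] [426.0, -59.8]
[279.0, 241.6, 445.0, 24.0, 444.9, 24.0, 45.8, 77.8, -14.1] [446.5, 23.8]
[248.1, 234.5, 467.9, 112.6, 467.8, 112.9, 20.2, 23.1, -1.6] [468.3, 108.4]
[316.1, 218.1, 509.5, -85.0, 509.9, -85.3, 45.3, 77.5, 75.9] [508.0, -80.2]
[230.7, 209.2, 542.4, 161.3, 542.9, 160.4, 34.8, 46.7, 88.9] [539.4, 154.8]
[253.3, 207.0, 546.7, 95.6, 554.2, 99.8, 44.2, 65.0, -7.4] [543.5, 92.1]
[323.0, 186.7, 600.1, -108.3, 600.7, -108.2, 20.4, 23.4, -1.6] [594.5, -102.4]
[292.5, 181.1, 619.0, -20.1, 619.1, -20.1, 46.0, 77.9, -14.2] [612.5, -18.2]
[262.2, 173.2, 644.7, 67.3, 644.6, 67.6, 20.8, 22.3, 115.1] [637.0, 65.1]
[296.4, 162.9, 671.9, -33.3, 670.2, -33.4, 14.6, 14.7, 88.4] [662.9, -30.8]
white/bright in tray
200 [398.6, 200.7, 553.9, -331.6, 522.3, -330.2, 124.3, 152.6, 92.7]
red [196.1, 273.7, 359.1, 265.2, 358.3, 265.6, 28.7, 29.0, -1.2]
tray [400.8, 227.2, 476.0, -335.5, 476.8, -336.0, 148.8, 252.5, 92.6]
table [285.1, 211.3, 532.0, 3.7, 532.0, 1.9, 277.7, 278.6, 121.8]
[[207 207 207 208 208 208 208 208 207 209 208 208 207 206 207 207 202]
 [200 202 205 207 209 199 192 192 190 200 203 211 219 222 224 206 200]
 [167 213 201 200 200 200 200 202 200 200 201 201 201 223 224 198 204]
 [154 215 200 200 200 200 201 200 200 201 201 200 200 223 223 203 207]
 [165 217 201 200 200 200 200 199 200 200 200 199 200 222 222 206 209]
 [182 218 199 201 200 199 200 201 200 200 200 199 200 220 223 197 210]
 [185 214 200 199 200 199 199 200 199 200 201 201 203 219 223 197 205]
 [188 194 211 211 209 207 210 212 209 200 194 184 188 184 191 206 206]
 [207 205 206 206 206 207 206 207 206 207 207 207 206 206 207 206 206]]
```

{"method": "send_rows", "body": {"series": [[85, [0.3, 0.3, 0], [0, 0, 0.95]], [85, [0.3, 0.3, 0], [0, 0, 0.95]], [85, [0.3, 0.3, 0], [0, 0, 0.95]], [85, [0.3, 0.3, 0], [0, 0, 0.95]], [85, [0.3, 0.3, 0], [0, 0, 0.95]], [85, [0.3, 0.3, 0], [0, 0, 0.95]], [85, [0.3, 0.3, 0], [0, 0, 0.95]]]}}

```text
clock: 1.02
eef_pos: [411.0, -457.6, 248.3]
tool_rot: [3.141, -0.0, 1.038]
force: [-0.1, 0.1, -0.5]
width: 85.1
gripper_force: 0.0
```

{"method": "send_rows", "body": {"series": [[85, [0.3, 0.3, 0], [0, 0, 0.95]], [85, [0.3, 0.3, 0], [0, 0, 0.95]], [85, [0.3, 0.3, 0], [0, 0, 0.95]], [85, [0.3, 0.3, 0], [0, 0, 0.95]], [85, [0.3, 0.3, 0], [0, 0, 0.95]], [85, [0.3, 0.3, 0], [0, 0, 0.95]], [85, [0.2, 0.3, 0], [0, 0, 0.95]], [85, [0, 0, 0], [0, 0, 0]]]}}

```text
clock: 2.02
eef_pos: [531.2, -330.3, 248.3]
tool_rot: [3.141, -0.001, 1.617]
force: [0.2, -0.5, 0.6]
width: 84.9
gripper_force: 0.0
```

Run:
```python
from h import *
d=cam('wrist'); save(d,'w1.png'); np.savez('w1.npz',**{k:d[k] for k in d})
T=np.array(d['world_to_cam']); print(d['vfov'],d['k1'],(-T[:3,:3].T@T[:3,3]).round(),T[:3,:3].round(2).tolist())
s=sensors.read_state(); print(s['clock'],s['eef_pos'],s['tool_rot'],s['qpos'].round(2),s['force'])
```

```text
59.698343468740596 -0.05238315262010545 [ 528. -249.  374.] [[1.0, 0.05, 0.0], [0.04, -0.95, 0.32], [0.02, -0.32, -0.95]]
2.075 [ 529.93116499 -332.2456108   248.24109025] [-3.14112640e+00 -2.33101006e-05  1.61372641e+00] [ 0.69  0.6  -0.28  1.58  0.19  0.98  0.39] [ 0.01155552  0.43789347 -0.38594188]
```

View pics/w1.png

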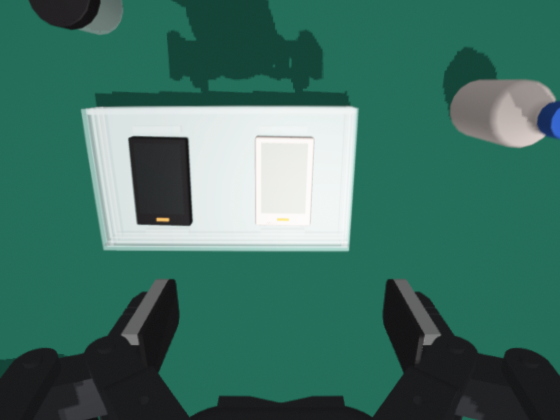

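Run:
```python
from m import *
d=dict(np.load('w1.npz')); im=d['img'].astype(int)
print(im[181,[235,243,250,255,258,262,280,305,309,313,318,330]].tolist()); print(im[[125,132,136,139,160,215,223,228,235],284].tolist())
for t in(0,3,6):
  for c in blobs((im[...,2]-im[...,0]<t)&(im.min(2)>120),(225,115,345,245),500): print('white',t,rect(d,c,42))
for c in blobs(im.max(2)<70,(115,120,215,240),500): print('dark',rect(d,c,42))
```

```text
[[234, 240, 239], [234, 242, 241], [236, 242, 241], [224, 221, 218], [252, 250, 248], [236, 237, 232], [237, 239, 234], [240, 240, 236], [253, 251, 250], [239, 244, 243], [240, 246, 244], [240, 245, 244]]
[[235, 240, 240], [238, 243, 243], [177, 177, 175], [249, 246, 243], [236, 238, 233], [253, 251, 250], [253, 251, 249], [235, 240, 239], [239, 244, 243]]
white 0 [283.3, 180.1, 534.6, -334.7, 534.9, -336.8, 53.5, 86.4, 1.5]
white 3 [283.5, 180.2, 534.8, -334.8, 535.2, -337.0, 53.9, 87.5, 1.4]
white 6 [295.3, 185.4, 546.2, -339.3, 540.8, -339.3, 112.6, 118.0, 1.1]
dark [161.1, 179.9, 420.0, -339.7, 419.9, -341.9, 53.6, 84.7, 1.2]
```

{"method": "send_rows", "body": {"series": [[68, [0.1, -0.05, -0.7], [0, 0, -0.2]], [68, [0, 0, -0.8], [0, 0, 0]], [68, [0, 0, -0.8], [0, 0, 0]], [68, [0, 0, -0.6], [0, 0, 0]], [68, [0, 0, -0.3], [0, 0, 0]], [68, [0, 0, -0.05], [0, 0, 0]], [68, [0, 0, 0], [0, 0, 0]]]}}

```text
clock: 2.95
eef_pos: [536.5, -336.6, 54.5]
tool_rot: [3.14, 0.001, 1.594]
force: [-0.2, -0.6, 0.3]
width: 68.0
gripper_force: 0.0
```

Run:
```python
from h import *
d=cam('wrist'); save(d,'w2.png')
```

```text
(no output)
```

View pics/w2.png

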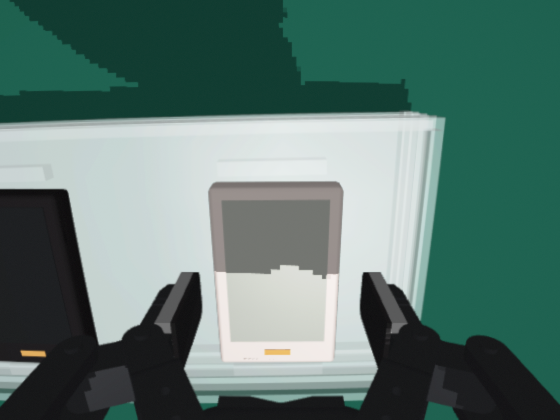

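Run:
```python
from h import *
d=cam('wrist'); P=onplane(d,[[210,189],[342,188],[335,362],[220,362]],42); print(P.round(1),P.mean(0)); s=sensors.read_state(); print(s['eef_pos'])
P=bydepth(d,[[230,290],[320,290],[270,350],[270,190]]);print(P.round(1))
```

```text
[[ 508.4 -295.2   42. ]
 [ 560.3 -293.6   42. ]
 [ 564.  -378.9   42. ]
 [ 509.6 -380.2   42. ]] [ 535.58509819 -336.95672618   42.        ]
[ 536.76179878 -336.45050133   54.91299616]
[[ 515.3 -340.9   41.5]
 [ 554.5 -340.2   41.3]
 [ 533.2 -372.7   41.7]
 [ 532.  -295.    42. ]]
```

{"method": "send_rows", "body": {"series": [[68, [0, 0, -0.1], [0, 0, 0]], [66, [0, 0, -0.05], [0, 0, 0]], [62, [0, 0, 0], [0, 0, 0]], [60, [0, 0, 0], [0, 0, 0]]]}}

```text
clock: 3.55
eef_pos: [535.8, -335.8, 44.3]
tool_rot: [3.142, -0.0, 1.595]
force: [0.8, 0.0, -0.0]
width: 60.0
gripper_force: 0.0
```

{"method": "send_rows", "body": {"series": [[48, [0, 0, 0], [0, 0, 0]], [48, [0, 0, 0], [0, 0, 0]], [48, [0, 0, 0], [0, 0, 0]], [48, [0, 0, 0], [0, 0, 0]], [48, [0, 0, 0.1], [0, 0, 0]], [48, [0, 0, 0.4], [0, 0, 0]], [48, [0, 0, 0.8], [0, 0, 0]], [48, [0, 0, 0.8], [0, 0, 0]]]}}

```text
clock: 4.55
eef_pos: [535.2, -335.5, 171.0]
tool_rot: [-3.14, -0.001, 1.595]
force: [0.3, -2.5, -0.7]
width: 52.4
gripper_force: 63.5
```

Run:
```python
from h import *
d=cam('wrist'); save(d,'w3.png'); 
s=sensors.read_state(); print(s['eef_pos'],s['tool_rot'],s['width'],s['force'])
```

```text
[ 538.7509001  -337.22251149  178.09331516] [3.13339922 0.00485165 1.59477182] 52.069412358133015 [ 1.24944344 -1.11659296  4.07268202]
```

View pics/w3.png

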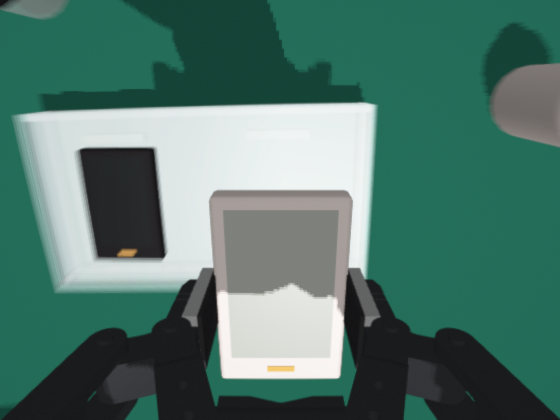

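{"method": "send_rows", "body": {"series": [[48, [-0.1, 0.2, 0.3], [0, 0, -0.4]], [48, [-0.3, 0.6, 0.3], [0, 0, -0.4]], [48, [-0.3, 0.7, 0.3], [0, 0, -0.4]], [48, [-0.3, 0.8, 0.2], [0, 0, -0.4]], [48, [-0.3, 0.8, 0.2], [0, 0, -0.4]], [48, [-0.3, 0.7, 0], [0, 0, -0.4]], [48, [-0.2, 0.5, 0], [0, 0, -0.4]], [48, [-0.1, 0.3, 0], [0, 0, -0.3]]]}}

```text
clock: 5.6
eef_pos: [420.6, -58.2, 248.3]
tool_rot: [-3.141, -0.0, 1.325]
force: [0.9, -0.7, -1.2]
width: 52.5
gripper_force: 63.6
```

{"method": "send_rows", "body": {"series": [[48, [0, 0, 0], [0, 0, 0]], [48, [0, 0, 0], [0, 0, 0]]]}}

```text
clock: 5.85
eef_pos: [422.1, -60.7, 248.3]
tool_rot: [3.141, 0.0, 1.324]
force: [-0.9, 0.3, -1.0]
width: 52.0
gripper_force: 63.6
```

Run:
```python
from m import *
d=cam('wrist'); save(d,'w4.png'); np.savez('w4.npz',**{k:d[k] for k in d})
s=sensors.read_state(); print(s['eef_pos'],s['tool_rot'],s['width'],s['force'],s['qpos'].round(2))
im=d['img'].astype(int)
for c in blobs(im.max(2)<60,(0,0,560,420),150): 
    r=rect(d,c,56); print(r)
```

```text
[422.1458226  -60.84142566 248.24855322] [3.14127723e+00 3.02143375e-04 1.32325525e+00] 52.07270651061899 [-0.17445657 -0.51508604 -0.29347085] [ 0.27  0.32 -0.25  2.1   0.12  0.73 -0.3 ]
[284.1, 374.3, 373.2, -276.5, 375.6, -253.1, 206.2, 683.0, 75.8]
[499.5, 193.6, 616.3, -123.3, 615.8, -123.3, 27.4, 51.1, 51.8]
[283.5, 182.7, 425.0, -64.9, 425.3, -63.9, 13.9, 24.3, 75.9]
[388.9, 179.7, 517.6, -85.2, 509.1, -85.8, 48.6, 80.5, 75.9]
[493.4, 78.0, 617.7, -19.4, 617.7, -21.1, 51.1, 80.1, -14.1]
[280.7, 75.5, 444.7, 24.1, 444.4, 22.3, 48.1, 80.2, -14.2]
```

View pics/w4.png

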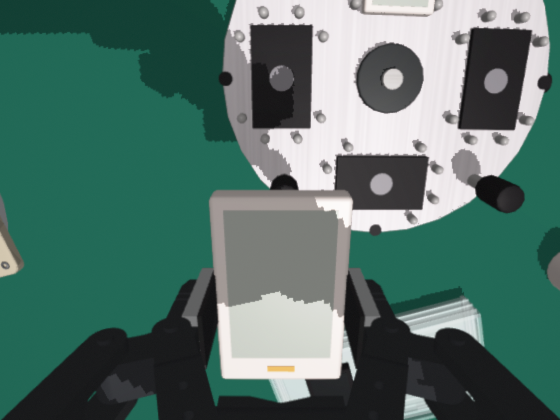

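Run:
```python
from m import *
d=dict(np.load('w4.npz'))
P=onplane(d,[[264,11],[298,11],[239,36],[322,36],[242,117],[320,116],[265,138],[297,138]],62)
print(P[:,:2].round(1).tolist(),P.mean(0))
im=d['img'].astype(int)
cv2.imwrite('pics/c4.png',cv2.resize(d['img'][0:160,220:345,::-1],None,fx=4.5,fy=3.75*1,interpolation=cv2.INTER_CUBIC))
# held display
P=onplane(d,[[211,200],[351,200],[341,378],[222,378]],248.3-2.3); print(P.round(1),P.mean(0))
```

```text
[[443.8, 73.2], [469.2, 66.8], [420.2, 60.7], [483.3, 44.8], [405.5, -0.0], [468.6, -15.0], [419.6, -21.6], [445.9, -28.2]] [444.50592206  22.59985221  62.        ]
[[ 408.3  -14.9  246. ]
 [ 458.1  -27.4  246. ]
 [ 438.9 -108.5  246. ]
 [ 387.4  -95.5  246. ]] [423.16012617 -61.55500903 246.        ]
```

View pics/c4.png

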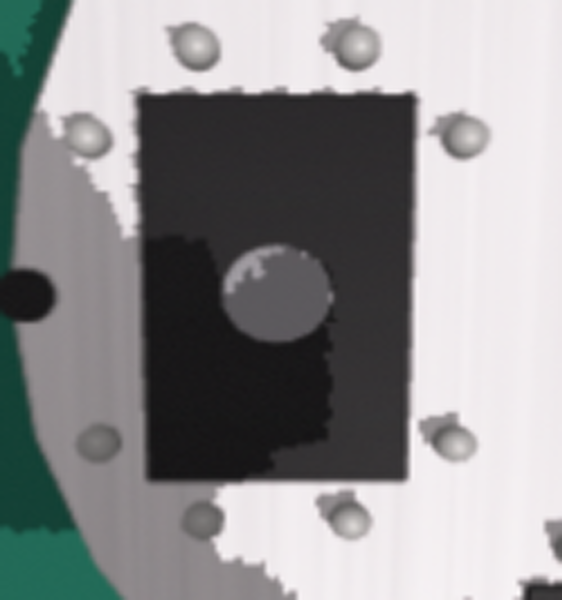

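{"method": "send_rows", "body": {"series": [[48, [0.1, 0.4, 0], [0, 0, 0]], [48, [0.17, 0.6, 0], [0, 0, 0]], [48, [0.1, 0.4, 0], [0, 0, 0]], [48, [0, 0, -0.6], [0, 0, 0]], [48, [0, 0, -0.8], [0, 0, 0]], [48, [0, 0, -0.7], [0, 0, 0]], [48, [0, 0, -0.4], [0, 0, 0]], [48, [0, 0, -0.1], [0, 0, 0]]]}}

```text
clock: 6.9
eef_pos: [443.6, 23.3, 90.8]
tool_rot: [-3.139, 0.001, 1.323]
force: [0.3, -0.6, -0.1]
width: 52.2
gripper_force: 63.5
```

{"method": "send_rows", "body": {"series": [[48, [0, 0, 0], [0, 0, 0]], [48, [0, 0, 0], [0, 0, 0]]]}}

```text
clock: 7.15
eef_pos: [444.9, 24.0, 93.2]
tool_rot: [3.14, -0.001, 1.324]
force: [-0.5, 0.5, -1.2]
width: 52.4
gripper_force: 63.5
```

Run:
```python
from m import *
d=cam('wrist'); save(d,'w5.png'); np.savez('w5.npz',**{k:d[k] for k in d})
s=sensors.read_state(); print(s['eef_pos'],s['tool_rot'],s['width'],s['force'],s['qpos'].round(2))
```

```text
[444.86151815  24.11563013  93.27758065] [ 3.13951264e+00 -7.76456673e-04  1.32406728e+00] 52.843006676457144 [ 0.38668617  0.19990895 -0.20852523] [-0.01  0.63 -0.15  2.2   0.27  0.33 -0.64]
```

View pics/w5.png

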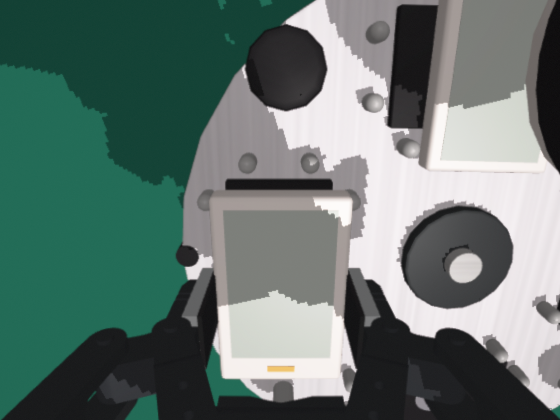

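Run:
```python
from m import *
d=dict(np.load('w5.npz'))
P=onplane(d,[[248,161],[310,161],[205,200],[354,199]],62)[:,:2]
c,s=np.cos(.2479),np.sin(.2479); R=np.array([[c,-s],[s,c]])  # world->station axes (rows)
D=onplane(d,[[211,200],[351,200],[341,378],[222,378]],91)[:,:2]
print(P.round(1),D.round(1),D.mean(0)); print('pins in station axes rel display centre',((P-D.mean(0))@R.T).round(1),((D-D.mean(0))@R.T).round(1))
```

```text
[[444.3  75.3]
 [470.4  68.8]
 [420.7  63. ]
 [485.8  47. ]] [[431.1  69.9]
 [480.9  57.3]
 [461.7 -23.7]
 [410.3 -10.6]] [445.96498246  23.21055108]
pins in station axes rel display centre [[-14.4  50.1]
 [ 12.5  50.1]
 [-34.3  32.3]
 [ 32.8  32.9]] [[-25.9  41.6]
 [ 25.5  41.6]
 [ 26.7 -41.6]
 [-26.3 -41.6]]
```

{"method": "send_rows", "body": {"series": [[48, [-0.01, 0.01, -0.1], [0, 0, 0]], [48, [0, 0, -0.1], [0, 0, 0]], [48, [0, 0, -0.1], [0, 0, 0]], [48, [0, 0, 0], [0, 0, 0]]]}}

```text
clock: 7.7
eef_pos: [443.0, 24.8, 73.7]
tool_rot: [-3.14, 0.0, 1.325]
force: [-0.6, 0.1, -0.7]
width: 52.2
gripper_force: 63.5
```

Run:
```python
from m import *
s=sensors.read_state(); print(s['eef_pos'],s['tool_rot'],s['width'],s['force'],s['qpos'].round(3))
```

```text
[442.97695283  24.80948935  73.70292617] [-3.14038987e+00  4.76857258e-04  1.32463322e+00] 52.19913319149532 [-0.62705721  0.12130543 -0.68028314] [-0.031  0.667 -0.127  2.214  0.292  0.277 -0.659]
```

{"method": "send_rows", "body": {"series": [[48, [0, 0, -0.04], [0, 0, 0]], [48, [0, 0, -0.02], [0, 0, 0]], [48, [0, 0, 0], [0, 0, 0]]]}}

```text
clock: 8.07
eef_pos: [443.5, 24.8, 70.8]
tool_rot: [3.141, -0.0, 1.324]
force: [0.3, -0.1, -2.0]
width: 52.1
gripper_force: 63.6
```

{"method": "send_rows", "body": {"series": [[56, [0, 0, 0], [0, 0, 0]], [60, [0, 0, 0], [0, 0, 0]], [66, [0, 0, 0], [0, 0, 0]], [66, [0, 0, 0], [0, 0, 0]], [66, [0, 0, 0.2], [0, 0, 0]], [66, [0, 0, 0.6], [0, 0, 0]], [66, [0, 0, 0.8], [0, 0, 0]], [66, [0, 0, 0.8], [0, 0, 0]]]}}

```text
clock: 9.07
eef_pos: [443.0, 24.8, 216.9]
tool_rot: [3.141, -0.0, 1.325]
force: [0.5, -0.2, -0.3]
width: 65.9
gripper_force: 0.0
```

{"method": "send_rows", "body": {"series": [[66, [0, 0, 0.4], [0, 0, 0]], [66, [-0.1, -0.4, 0], [0, 0, 0]], [66, [-0.1, -0.4, 0], [0, 0, 0]], [66, [0, 0, 0], [0, 0, 0]]]}}

```text
clock: 9.57
eef_pos: [430.7, -24.8, 239.4]
tool_rot: [3.141, 0.001, 1.321]
force: [0.6, -0.7, -0.3]
width: 66.0
gripper_force: 0.0
```

Run:
```python
from m import *
d=cam('wrist'); save(d,'w6.png'); np.savez('w6.npz',**{k:d[k] for k in d})
s=sensors.read_state(); print(s['eef_pos'],s['tool_rot'],s['width'],s['force'],s['qpos'].round(2))
```

```text
[431.23203637 -23.54646848 239.33813683] [ 3.14085313e+00 -1.60224728e-04  1.32268869e+00] 66.46636439208784 [-0.07523477  0.7106014  -0.45473599] [ 0.21  0.35 -0.29  2.1   0.15  0.72 -0.43]
```

View pics/w6.png

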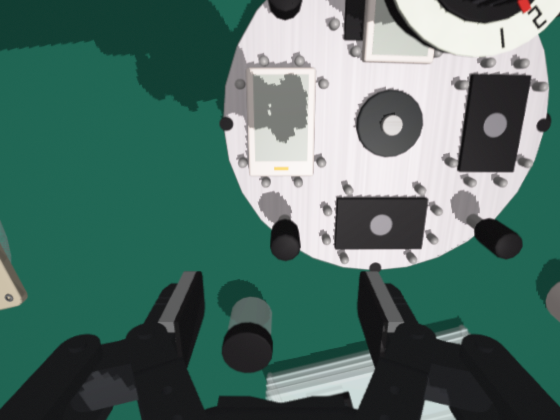

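{"method": "send_rows", "body": {"series": [[66, [0.3, -0.15, 0], [0, 0, 0]], [60, [0.6, -0.3, 0], [0, 0, 0]], [55, [0.7, -0.37, 0], [0, 0, 0]], [50, [0.7, -0.35, 0], [0, 0, 0]], [50, [0.42, -0.2, 0], [0, 0, 0]], [50, [0, 0, -0.5], [0, 0, 0]], [50, [0, 0, -0.6], [0, 0, 0]], [50, [0, 0, 0], [0, 0, 0]]]}}

```text
clock: 10.62
eef_pos: [592.8, -103.8, 170.4]
tool_rot: [-3.136, -0.0, 1.326]
force: [-0.2, 0.6, 0.5]
width: 49.9
gripper_force: 0.0
```

Run:
```python
from m import *
d=cam('wrist'); save(d,'w7.png'); np.savez('w7.npz',**{k:d[k] for k in d})
s=sensors.read_state(); print(s['eef_pos'],s['tool_rot'],s['width'],s['force'],s['qpos'].round(2))
im=d['img'].astype(int); e=np.round(proj(d,[[594.8,-105.3,110]]));print(e)
# points near knob top by depth
vv,uu=np.mgrid[0:420:1,0:560:1]; P=bydepth(d,np.c_[uu.ravel(),vv.ravel()])
m=(abs(P[:,2]-110)<5)&(np.hypot(P[:,0]-595,P[:,1]+105)<25)&(d['depth'].ravel()>0); Q=P[m]; print(m.sum(),Q.mean(0),Q.min(0),Q.max(0))
w=dict(np.load('w6.npz')); # display flatness
P=bydepth(w,[[257,80],[305,80],[257,165],[307,165],[281,110]]); print(P.round(1))
```

```text
[ 594.31790451 -104.08451433  172.30719982] [-3.13946743e+00 -5.74329986e-04  1.32580760e+00] 49.93578615769069 [-0.11841065  0.66791961  0.92835013] [ 0.28  0.66 -0.24  1.72  0.21  0.79 -0.31]
[[284. 240.]]
1310 [ 595.71423946 -104.73535257  109.39045097] [ 583.92834929 -117.04618521  105.02073056] [607.05006833 -94.18471873 111.679226  ]
[[434.9  60.7  67.8]
 [470.8  51.6  67.1]
 [417.1  -3.8  67.1]
 [457.2 -13.8  68.2]
 [447.2  34.2  67.1]]
```

{"method": "send_rows", "body": {"series": [[50, [0, 0, -0.5], [0, 0, 0]], [50, [0, 0, -0.5], [0, 0, 0]], [50, [0, 0, -0.26], [0, 0, 0]], [44, [0, 0, 0], [0, 0, 0]], [38, [0, 0, 0], [0, 0, 0]], [34, [0, 0, 0], [0, 0, 0]], [31, [0, 0, 0], [0, 0, 0]], [31, [0, 0, 0], [0, 0, 0]]]}}

```text
clock: 11.68
eef_pos: [594.8, -105.4, 97.5]
tool_rot: [3.141, -0.0, 1.324]
force: [-0.3, 0.1, 0.2]
width: 31.0
gripper_force: 0.0
```

Run:
```python
import numpy as np
# arc rows, 24 steps with ramp, units of 60mm
ph=np.radians(300.8); n=24
t=np.linspace(0,1,n+1); a=(90)*(10*t**3-15*t**4+6*t**5)*0.5+90*t*0.5
p=124*np.c_[np.cos(ph-np.radians(a)),np.sin(ph-np.radians(a))]/60
print(np.diff(p,axis=0).round(2).tolist(), (p[-1]-p[0]).round(3), np.diff(p,axis=0).round(2).sum(0))
from cell import sensors
s=sensors.read_state(); print(s['eef_pos'],s['width'],s['force'],s['qpos'].round(2))
```

```text
[[-0.06, -0.03], [-0.07, -0.03], [-0.08, -0.04], [-0.09, -0.04], [-0.11, -0.04], [-0.13, -0.04], [-0.14, -0.03], [-0.16, -0.02], [-0.17, -0.01], [-0.18, 0.0], [-0.19, 0.02], [-0.19, 0.04], [-0.19, 0.06], [-0.18, 0.07], [-0.16, 0.08], [-0.15, 0.09], [-0.13, 0.1], [-0.11, 0.1], [-0.09, 0.09], [-0.08, 0.09], [-0.06, 0.08], [-0.05, 0.07], [-0.04, 0.06], [-0.04, 0.06]] [-2.833  0.717] [-2.85  0.73]
[ 594.75812401 -105.44166965   97.4503133 ] 30.974366413723114 [-0.25503675  0.05332636  0.23342875] [ 0.26  0.76 -0.21  1.77  0.24  0.63 -0.34]
```

{"method": "send_rows", "body": {"series": [[31, [-0.06, -0.03, 0], [0, 0, 0]], [31, [-0.07, -0.03, 0], [0, 0, 0]], [31, [-0.08, -0.04, 0], [0, 0, 0]], [31, [-0.09, -0.04, 0], [0, 0, 0]], [31, [-0.11, -0.04, 0], [0, 0, 0]], [31, [-0.13, -0.04, 0], [0, 0, 0]], [31, [-0.14, -0.03, 0], [0, 0, 0]], [31, [-0.16, -0.02, 0], [0, 0, 0]]]}}

```text
clock: 12.68
eef_pos: [552.5, -126.9, 98.4]
tool_rot: [3.123, 0.001, 1.321]
force: [16.0, -13.6, -11.3]
width: 31.0
gripper_force: 9.5
```

{"method": "send_rows", "body": {"series": [[31, [-0.17, -0.01, 0], [0, 0, 0]], [31, [-0.18, 0, 0], [0, 0, 0]], [31, [-0.19, 0.02, 0], [0, 0, 0]], [31, [-0.19, 0.04, 0], [0, 0, 0]], [31, [-0.19, 0.06, 0], [0, 0, 0]], [31, [-0.18, 0.07, 0], [0, 0, 0]], [31, [-0.16, 0.08, 0], [0, 0, 0]], [31, [-0.15, 0.09, 0], [0, 0, 0]]]}}

```text
clock: 13.68
eef_pos: [462.0, -102.7, 98.0]
tool_rot: [3.135, 0.001, 1.322]
force: [4.0, -4.3, 0.5]
width: 30.8
gripper_force: 2.4
```

{"method": "send_rows", "body": {"series": [[31, [-0.13, 0.1, 0], [0, 0, 0]], [31, [-0.11, 0.1, 0], [0, 0, 0]], [31, [-0.09, 0.09, 0], [0, 0, 0]], [31, [-0.08, 0.09, 0], [0, 0, 0]], [31, [-0.06, 0.08, 0], [0, 0, 0]], [31, [-0.05, 0.07, 0], [0, 0, 0]], [31, [-0.04, 0.06, 0], [0, 0, 0]], [31, [-0.03, 0.05, 0], [0, 0, 0]]]}}

```text
clock: 14.68
eef_pos: [423.8, -61.8, 97.0]
tool_rot: [-3.141, -0.0, 1.325]
force: [-0.1, -0.5, -0.1]
width: 30.8
gripper_force: 0.5
```

Run:
```python
from m import *
s=sensors.read_state(); print(s['eef_pos'],s['width'],s['force'],s['qpos'].round(2))
d=cam('wrist'); save(d,'w8.png')
vv,uu=np.mgrid[0:420,0:560]; P=bydepth(d,np.c_[uu.ravel(),vv.ravel()])
m=(abs(P[:,2]-110)<3)&(np.hypot(P[:,0]-424,P[:,1]+62)<22)&(d['depth'].ravel()>0); Q=P[m]; print(m.sum(),Q.mean(0),Q.min(0),Q.max(0))
im=d['img'].astype(int)
for c in blobs(im.max(2)<60,(0,0,560,420),150): print(rect(d,c,56))
```

```text
[423.83372329 -61.79499579  97.02837155] 30.76477324838296 [-0.06031214 -0.49713431 -0.05160555] [ 0.18  0.61 -0.15  2.24  0.28  0.31 -0.45]
3081 [427.04190774 -63.75235657 109.62488108] [406.26247505 -79.06353492 107.0156921 ] [445.53874848 -47.48089637 112.96366897]
[282.2, 364.5, 408.7, -130.0, 409.9, -120.3, 116.0, 340.2, 75.9]
[455.5, 254.6, 511.2, -84.2, 511.7, -86.1, 50.5, 82.2, 77.6]
[172.3, 82.2, 399.1, 29.3, 399.2, 29.3, 10.8, 11.1, 75.3]
[483.4, 47.9, 532.7, 11.1, 528.5, 6.2, 42.6, 55.9, 114.7]
[272.7, 77.1, 441.9, 20.5, 442.4, 15.2, 48.8, 71.9, -12.7]
```

{"method": "send_rows", "body": {"series": [[40, [0, 0, 0], [0, 0, 0]], [50, [0, 0, 0], [0, 0, 0]], [54, [0, 0, 0], [0, 0, 0]], [54, [0, 0, 0.2], [0, 0, 0]], [60, [0, 0, 0.6], [0, 0, 0]], [70, [0, 0, 0.8], [0, 0, 0]], [80, [0, 0, 0.8], [0, 0, 0]], [84, [0.2, 0.1, 0.8], [0, 0, 0]]]}}

```text
clock: 15.72
eef_pos: [435.0, -56.5, 291.5]
tool_rot: [-3.142, 0.0, 1.323]
force: [0.7, 0.5, -0.0]
width: 83.9
gripper_force: 0.0
```

{"method": "send_rows", "body": {"series": [[84, [0.5, 0.3, 0.8], [0, 0, 0]], [84, [0.6, 0.3, 0.5], [0, 0, 0]], [84, [0.4, 0.3, 0.2], [0, 0, 0]], [84, [0, 0, 0], [0, 0, 0]], [84, [0, 0, 0], [0, 0, 0]]]}}

```text
clock: 16.35
eef_pos: [525.0, -2.7, 378.9]
tool_rot: [-3.14, 0.001, 1.324]
force: [0.3, -0.5, -0.8]
width: 84.3
gripper_force: 0.0
```

Run:
```python
from m import *
s=sensors.read_state(); print(s['eef_pos'],s['tool_rot'],s['width'],s['force'],s['qpos'].round(2))
d=cam('wrist'); save(d,'w9.png'); np.savez('w9.npz',**{k:d[k] for k in d})
im=d['img'].astype(int)
print('lens uv',proj(d,[[553.4,88.4,250],[553.4,88.4,189]]))
r=(im[...,0]>130)&(im[...,1]<80)&(im[...,2]<80)
for c in blobs(r,(0,0,560,420),5): print('red',cv2.contourArea(c),rect(d,c,189),rect(d,c,205)[2:6])
for c in blobs(im.max(2)<60,(0,0,560,420),150): print(rect(d,c,56),rect(d,c,110)[2:4],rect(d,c,205)[2:6])
vv,uu=np.mgrid[0:420,0:560]; P=bydepth(d,np.c_[uu.ravel(),vv.ravel()])
for lo,hi in((246,254),(216,226),(181,187)):
    m=(P[:,2]>lo)&(P[:,2]<hi)&(np.hypot(P[:,0]-553,P[:,1]-88)<60)&(d['depth'].ravel()>0); Q=P[m]
    if m.sum(): print(lo,m.sum(),Q.mean(0),Q.min(0),Q.max(0))
```

```text
[525.02768722  -2.74999627 378.93760436] [-3.14021933e+00  1.00234008e-03  1.32421641e+00] 84.30306366529537 [ 0.29196705 -0.47411203 -0.75513154] [ 0.19  0.33 -0.33  1.66  0.12  1.17 -0.42]
lens uv [[287.41495216  61.19147696]
 [286.09989884  65.39049959]]
red 36.5 [306.2, 92.8, 564.4, 63.6, 564.5, 63.6, 3.6, 10.1, 14.2] [563.5, 64.3, 563.6, 64.2]
[267.3, 368.6, 424.4, -323.0, 424.2, -325.4, 50.8, 86.4, 1.4] [439.0, -274.9] [464.8, -190.2, 464.6, -191.8]
[284.1, 374.4, 446.8, -340.5, 446.1, -311.2, 281.8, 968.4, 76.0] [458.7, -290.2] [479.7, -201.9, 479.2, -182.4]
[213.5, 227.6, 415.4, -78.4, 414.9, -78.0, 25.8, 39.3, -30.0] [431.1, -59.8] [458.8, -26.9, 458.4, -26.7]
[358.6, 225.7, 602.1, -122.5, 601.8, -121.8, 25.2, 39.4, 14.6] [595.3, -98.5] [583.4, -56.4, 583.3, -55.9]
[284.8, 216.4, 510.6, -85.9, 511.2, -86.1, 48.4, 78.2, 77.2] [514.9, -66.4] [522.4, -32.0, 522.7, -32.1]
[556.1, 180.4, 865.7, -123.8, 865.6, -126.2, 8.2, 54.0, -0.1] [827.2, -99.7] [759.4, -57.2, 759.3, -58.8]
[212.2, 148.5, 445.4, 22.2, 445.0, 20.7, 47.5, 80.0, -13.1] [457.5, 28.8] [478.8, 40.3, 478.6, 39.3]
[35
[... 503 characters left out ...]
]
[536.6, 55.2, 845.0, 37.3, 830.6, 12.2, 85.2, 164.1, 0.5] [809.0, 42.0] [745.6, 50.3, 736.0, 33.6]
[486.2, 63.8, 784.3, 41.0, 786.3, -21.5, 10.6, 265.2, -0.1] [755.6, 45.2] [705.1, 52.8, 706.4, 11.1]
[258.0, 7.5, 540.9, 160.1, 542.6, 155.9, 22.4, 27.9, 75.7] [541.5, 150.0] [542.6, 132.3, 543.7, 129.5]
246 2187 [553.84467079  87.46318019 249.7620157 ] [536.20321761  69.83487934 246.90592808] [571.07303172 104.84306364 253.58629007]
216 1390 [552.65977912  85.74051358 221.19575766] [529.2294007   62.71046199 216.02382676] [578.39716257 111.39308953 223.56213177]
181 5107 [553.98782102  88.76610886 183.89187121] [508.7381244   42.13708403 181.00966108] [598.32524569 132.38042838 186.99993709]
```

View pics/w9.png

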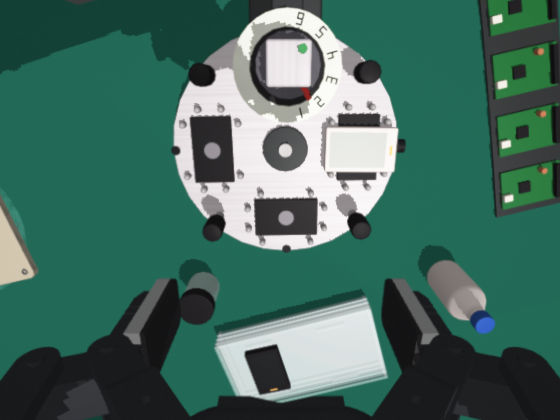

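{"method": "send_rows", "body": {"series": [[84, [0.1, 0.4, 0], [0, 0, 0]], [84, [0.2, 0.7, 0], [0, 0, 0]], [84, [0.16, 0.4, 0], [0, 0, 0]], [84, [0, 0, -0.5], [0, 0, 0]], [84, [0, 0, -0.8], [0, 0, 0]], [84, [0, 0, -0.7], [0, 0, 0]], [84, [0, 0, -0.3], [0, 0, 0]], [84, [0, 0, 0], [0, 0, 0]]]}}

```text
clock: 17.4
eef_pos: [552.1, 86.5, 239.6]
tool_rot: [-3.138, 0.002, 1.324]
force: [-0.7, 0.8, -0.1]
width: 84.1
gripper_force: 0.0
```

Run:
```python
from m import *
s=sensors.read_state(); print(s['eef_pos'],s['tool_rot'],s['width'],s['force'],s['qpos'].round(2))
for f in('w6','w9'):
  d=dict(np.load(f+'.npz'))
  vv,uu=np.mgrid[0:420,0:560]; P=bydepth(d,np.c_[uu.ravel(),vv.ravel()])
  if f=='w9':
    m=(P[:,2]>62)&(P[:,2]<84)&(np.hypot(P[:,0]-618,P[:,1]+21)<60)&(d['img'].min(2).ravel()>150); Q=P[m]
    print(m.sum(),np.median(Q,0),np.percentile(Q[:,2],[2,20,50,80,98]),cv2.minAreaRect(Q[:,:2].astype(np.float32)))
  else: print(bydepth(d,[[385,30],[415,50],[375,50]]).round(1))
print(bydepth(d,[[335,135],[390,135],[335,163],[385,165]]).round(1))
```

```text
[552.08089924  86.48928099 239.64545797] [-3.13772250e+00  2.28994910e-03  1.32350182e+00] 84.09210713048255 [-0.66824915  0.83390671 -0.07576078] [ 0.01  0.52 -0.33  1.78  0.21  0.88 -0.66]
[[536.8  72.   68.4]
 [556.3  52.9  69.5]
 [527.3  60.   67.1]]
3220 [619.72713829 -19.71130563  68.07236574] [63.24629284 67.19087617 68.07236574 68.81868226 69.93805194] ((620.5436401367188, -20.515914916992188), (105.2606201171875, 85.50826263427734), 75.3582992553711)
[[593.9   3.6  67.9]
 [657.6 -12.1  67.7]
 [587.  -29.1  69.5]
 [646.1 -46.7  67.6]]
```

{"method": "send_rows", "body": {"series": [[84, [0, 0, -0.35], [0, 0, 0]], [84, [0, 0, -0.2], [0, 0, 0]], [70, [0, 0, 0], [0, 0, 0]], [60, [0, 0, 0], [0, 0, 0]], [50, [0, 0, 0], [0, 0, 0]], [44, [0, 0, 0], [0, 0, 0]], [44, [0, 0, 0], [0, 0, 0]], [44, [0, 0, 0], [0, 0, 0]]]}}

```text
clock: 18.4
eef_pos: [553.1, 88.2, 209.2]
tool_rot: [-3.141, 0.0, 1.325]
force: [-4.5, 1.4, 6.0]
width: 46.7
gripper_force: 60.9
```

{"method": "send_rows", "body": {"series": [[44, [0, 0, 0], [0, 0, 0.5]], [44, [0, 0, 0], [0, 0, 0.9]], [44, [0, 0, 0], [0, 0, 0.9]], [44, [0, 0, 0], [0, 0, 0.9]], [44, [0, 0, 0], [0, 0, 0.9]], [44, [0, 0, 0], [0, 0, 0.9]], [44, [0, 0, 0], [0, 0, 0.9]], [44, [0, 0, 0], [0, 0, 0.9]]]}}

```text
clock: 19.4
eef_pos: [553.8, 88.2, 209.2]
tool_rot: [3.141, 0.0, 1.921]
force: [-1.6, 1.0, 4.8]
width: 46.9
gripper_force: 60.7
```

{"method": "send_rows", "body": {"series": [[44, [0, 0, 0], [0, 0, 0.9]], [44, [0, 0, 0], [0, 0, 0.9]], [44, [0, 0, 0], [0, 0, 0.9]], [44, [0, 0, 0], [0, 0, 0.9]], [44, [0, 0, 0], [0, 0, 0.9]], [44, [0, 0, 0], [0, 0, 0.9]], [44, [0, 0, 0], [0, 0, 0.9]], [44, [0, 0, 0], [0, 0, 0.2]]]}}

```text
clock: 20.4
eef_pos: [554.3, 88.6, 209.2]
tool_rot: [3.14, 0.001, 2.486]
force: [-0.7, 1.6, 5.3]
width: 46.5
gripper_force: 60.9
```

Run:
```python
from m import *
s=sensors.read_state(); print(s['eef_pos'],s['tool_rot'],s['width'],s['force'],s['torque'],s['qpos'].round(2))
```

```text
[554.27847988  88.57958601 209.18632441] [3.13980319e+00 6.83758290e-04 2.48572012e+00] 46.51817950293603 [-0.73925565  1.57001804  5.31003382] [ 0.21349964  0.34877199 -0.02238272] [ 0.2   0.62 -0.64  1.8   0.47  0.88  0.26]
```

{"method": "send_rows", "body": {"series": [[54, [0, 0, 0], [0, 0, 0]], [66, [0, 0, 0], [0, 0, 0]], [78, [0, 0, 0], [0, 0, 0]], [84, [0, 0, 0], [0, 0, 0]], [84, [0, 0, 0.5], [0, 0, 0]], [84, [0, 0, 0.8], [0, 0, 0]], [84, [0, 0, 0.8], [0, 0, 0]], [84, [0.1, -0.1, 0.6], [0, 0, 0]]]}}

```text
clock: 21.4
eef_pos: [559.8, 82.6, 372.5]
tool_rot: [3.14, 0.001, 2.486]
force: [0.9, 0.6, -1.0]
width: 84.1
gripper_force: 0.0
```

{"method": "send_rows", "body": {"series": [[84, [0.5, -0.4, 0.2], [0, 0, 0]], [84, [0.4, -0.4, 0], [0, 0, 0]], [84, [0, 0, 0], [0, 0, 0]], [84, [0, 0, 0], [0, 0, 0]]]}}

```text
clock: 21.9
eef_pos: [613.2, 34.6, 381.8]
tool_rot: [-3.142, -0.001, 2.486]
force: [-0.2, 0.1, 1.0]
width: 84.2
gripper_force: 0.0
```

```bash
cat > red.py <<'E'
from m import *
s=sensors.read_state(); print(s['eef_pos'],s['tool_rot'],s['width'],s['force'],s['qpos'].round(2))
for n in('wrist','top'):
    d=cam(n); np.savez('r_'+n+'.npz',**d); im=d['img'].astype(int)
    vv,uu=np.mgrid[0:420,0:560]; P=bydepth(d,np.c_[uu.ravel(),vv.ravel()])
    m=(P[:,2]>180)&(P[:,2]<187)&(np.hypot(P[:,0]-553,P[:,1]-88)<60)&(d['depth'].ravel()>0)
    c0=cv2.minEnclosingCircle(P[m][:,:2].astype(np.float32)) if m.sum()>50 else None; print(n,c0)
    e=proj(d,[[553.6,87.8,189]])[0].astype(int); R=60 if n=='wrist' else 18
    r=(im[...,0]>110)&(im[...,1]<80)&(im[...,2]<80)
    for c in blobs(r,(max(e[0]-R,0),max(e[1]-R,0),e[0]+R,e[1]+R),1):
        q=rect(d,c,189); a=np.degrees(np.arctan2(q[3]-87.8,q[2]-553.6))+14.2
        print('red',cv2.contourArea(c),q,'station angle',a)
E
python3 red.py
```

```text
[613.17448298  34.62145921 381.79537099] [-3.14156505e+00 -1.46349469e-03  2.48583871e+00] 84.22936499129072 [-0.17500788  0.10184863  1.03971776] [ 0.31  0.54 -0.7   1.41  0.35  1.32  0.5 ]
wrist ((553.7537841796875, 87.4243392944336), 45.24726104736328)
red 50.0 [307.6, 111.3, 579.2, 88.0, 579.1, 87.8, 4.8, 10.3, 90.9] station angle 14.647614170860559
top ((553.274658203125, 89.73895263671875), 45.06269454956055)
```

Run:
```python
from m import *
for f,w in(('r_top',(225,150,345,270)),('r_wrist',(0,0,560,420)),('w9',(0,0,560,420))):
    d=dict(np.load(f+'.npz')); im=d['img'].astype(int)
    for c in blobs(im.max(2)<60,w,250):
        q=rect(d,c,56); 
        if 40<q[6]<52 and 70<q[7]<84: print(f,q)
```

```text
r_top [276.2, 241.8, 444.6, 32.3, 445.7, 26.0, 46.8, 71.1, -12.9]
r_wrist [154.0, 146.0, 509.8, -85.6, 511.4, -86.1, 49.4, 78.4, 77.5]
r_wrist [183.3, 44.1, 444.8, 21.8, 444.8, 20.9, 48.2, 80.7, -13.3]
w9 [284.8, 216.4, 510.6, -85.9, 511.2, -86.1, 48.4, 78.2, 77.2]
w9 [212.2, 148.5, 445.4, 22.2, 445.0, 20.7, 47.5, 80.0, -13.1]
```

{"method": "send_rows", "body": {"series": [[84, [-0.2, -0.1, 0], [0, 0, -0.95]], [84, [-0.4, -0.2, 0], [0, 0, -0.95]], [84, [-0.5, -0.2, 0], [0, 0, -0.95]], [70, [-0.5, -0.3, 0], [0, 0, -0.95]], [60, [-0.5, -0.3, 0], [0, 0, -0.95]], [54, [-0.5, -0.3, 0], [0, 0, -0.95]], [54, [-0.4, -0.2, 0], [0, 0, -0.95]], [54, [-0.15, 0, -0.3], [0, 0, -0.95]]]}}

```text
clock: 23.0
eef_pos: [423.9, -62.4, 365.1]
tool_rot: [3.14, 0.003, 1.818]
force: [-0.2, 0.7, 0.2]
width: 54.3
gripper_force: 0.0
```

{"method": "send_rows", "body": {"series": [[54, [0, 0, -0.7], [0, 0, -0.95]], [54, [0, 0, -0.8], [0, 0, -0.95]], [54, [0, 0, -0.7], [0, 0, -0.95]], [54, [0, 0, -0.4], [0, 0, -0.95]], [54, [0, 0, -0.2], [0, 0, -0.95]], [54, [0, 0, 0], [0, 0, -0.95]], [54, [0, 0, 0], [0, 0, 0]], [54, [0, 0, 0], [0, 0, 0]]]}}

```text
clock: 24.0
eef_pos: [424.9, -61.7, 196.5]
tool_rot: [3.141, -0.0, 1.327]
force: [0.5, -0.1, -0.3]
width: 54.2
gripper_force: 0.0
```

Run:
```python
from m import *
s=sensors.read_state(); print(s['eef_pos'],s['tool_rot'],s['width'],s['force'],s['qpos'].round(2))
d=cam('wrist'); P=bydepth(d,np.array(np.meshgrid(range(560),range(420))).reshape(2,-1).T)
m=(abs(P[:,2]-110)<3)&(np.hypot(P[:,0]-426,P[:,1]+64)<22)&(d['depth'].ravel()>0); Q=P[m]
print(m.sum(),Q.mean(0),cv2.minEnclosingCircle(Q[:,:2].astype(np.float32)))
```

```text
[424.89953692 -61.73129357 196.49446236] [ 3.14081726e+00 -2.08127391e-04  1.32666853e+00] 54.153549234306226 [ 0.54170441 -0.13486374 -0.28921104] [ 0.36  0.43 -0.39  2.15  0.28  0.61 -0.46]
1003 [426.61033438 -64.02406808 109.52444552] ((426.3928527832031, -64.55187225341797), 11.786675453186035)
```

{"method": "send_rows", "body": {"series": [[54, [0, 0, -0.6], [0, 0, 0]], [54, [0, 0, -0.7], [0, 0, 0]], [54, [0, 0, -0.35], [0, 0, 0]], [44, [0, 0, 0], [0, 0, 0]], [36, [0, 0, 0], [0, 0, 0]], [31, [0, 0, 0], [0, 0, 0]], [31, [0, 0, 0], [0, 0, 0]]]}}

```text
clock: 24.92
eef_pos: [425.3, -62.3, 97.9]
tool_rot: [3.14, -0.0, 1.324]
force: [-0.5, 0.0, -0.1]
width: 31.0
gripper_force: 0.0
```

{"method": "send_rows", "body": {"series": [[31, [-0.02, 0.01, 0], [0, 0, 0]], [31, [-0.02, 0.01, 0], [0, 0, 0]], [31, [-0.02, 0, 0], [0, 0, 0]], [31, [-0.01, 0, 0], [0, 0, 0]], [31, [0, 0, 0], [0, 0, 0]]]}}

```text
clock: 25.55
eef_pos: [421.8, -60.5, 97.3]
tool_rot: [3.14, -0.001, 1.325]
force: [3.4, 1.4, 1.1]
width: 30.8
gripper_force: 1.5
```

{"method": "send_rows", "body": {"series": [[38, [0, 0, 0], [0, 0, 0]], [48, [0, 0, 0], [0, 0, 0]], [54, [0.05, 0, 0], [0, 0, 0]], [54, [0, 0, 0.3], [0, 0, 0]], [54, [0, 0, 0.7], [0, 0, 0]], [54, [0, 0, 0.7], [0, 0, 0]], [54, [0, 0, 0.5], [0, 0, 0]], [54, [0, 0, 0], [0, 0, 0]]]}}

```text
clock: 26.55
eef_pos: [424.8, -61.3, 230.9]
tool_rot: [3.137, -0.0, 1.324]
force: [-0.2, -0.4, -0.1]
width: 54.2
gripper_force: 0.0
```

Run:
```python
from m import *
s=sensors.read_state(); print(s['eef_pos'],s['tool_rot'],s['width'],s['force'],s['qpos'].round(2))
d=cam('wrist'); P=bydepth(d,np.array(np.meshgrid(range(560),range(420))).reshape(2,-1).T)
m=(abs(P[:,2]-110)<3)&(np.hypot(P[:,0]-426,P[:,1]+64)<22)&(d['depth'].ravel()>0); Q=P[m]
print(m.sum(),Q.mean(0),cv2.minEnclosingCircle(Q[:,:2].astype(np.float32)))
for c in blobs(d['img'].max(2)<60,(0,0,560,420),250):
    q=rect(d,c,56); 
    if 40<q[6]<52 and 70<q[7]<84: print(q)
t=cam('top'); im=t['img'].astype(int)
r=(im[...,0]>120)&(im[...,1]<70)
for c in blobs(r,(180,255,215,290),5): print('red',rect(t,c,56))
```

```text
[424.82050456 -61.28577179 230.90210788] [ 3.13717350e+00 -1.59563635e-04  1.32367805e+00] 54.249594713647646 [-0.15055231 -0.39615861 -0.08189839] [ 0.41  0.37 -0.44  2.12  0.24  0.7  -0.44]
778 [425.81990206 -62.873879   109.52551248] ((425.7486877441406, -63.37074661254883), 11.804657936096191)
[391.6, 185.9, 518.5, -86.4, 509.0, -85.7, 48.2, 80.1, 76.0]
[275.8, 75.6, 444.4, 23.9, 443.9, 21.9, 48.1, 79.7, -14.0]
red [196.1, 273.8, 358.9, 265.3, 358.3, 265.6, 28.7, 29.0, -1.2]
```

{"method": "send_rows", "body": {"series": [[30, [-0.05, 0.3, 0], [0, 0, 0]], [0, [-0.15, 0.7, 0], [0, 0, 0]], [0, [-0.2, 0.9, 0], [0, 0, 0]], [0, [-0.2, 0.9, 0], [0, 0, 0]], [0, [-0.2, 0.9, 0], [0, 0, 0]], [0, [-0.15, 0.9, 0], [0, 0, 0]], [0, [-0.1, 0.6, 0], [0, 0, 0]], [0, [-0.03, 0.24, 0], [0, 0, 0]]]}}

```text
clock: 27.65
eef_pos: [357.4, 267.0, 227.9]
tool_rot: [-3.139, 0.001, 1.328]
force: [0.4, -1.2, -0.7]
width: -0.1
gripper_force: 0.0
```

{"method": "send_rows", "body": {"series": [[0, [0, 0, -0.6], [0, 0, 0]], [0, [0, 0, -0.8], [0, 0, 0]], [0, [0, 0, -0.6], [0, 0, 0]], [0, [0, 0, 0], [0, 0, 0]], [0, [0, 0, 0], [0, 0, 0]]]}}

```text
clock: 28.28
eef_pos: [359.1, 265.1, 109.6]
tool_rot: [3.141, 0.0, 1.324]
force: [0.5, 0.5, -0.5]
width: 0.3
gripper_force: 0.0
```

Run:
```python
from m import *
s=sensors.read_state(); print(s['eef_pos'],s['tool_rot'],s['width'],s['force'],s['qpos'].round(2))
d=cam('wrist'); save(d,'w10.png'); im=d['img'].astype(int)
r=(im[...,0]>110)&(im[...,1]<80)&(im[...,2]<80)
for c in blobs(r,(0,0,560,420),100): print('red',cv2.contourArea(c),rect(d,c,56))
```

```text
[359.12910868 265.05366208 109.61574114] [3.14141030e+00 2.27303054e-04 1.32372780e+00] 0.34851774867480484 [ 0.45471537  0.50355258 -0.54180987] [-0.48  0.61 -0.32  2.19  0.46  0.41 -1.42]
red 1075.5 [273.1, 228.2, 358.5, 274.5, 358.5, 271.7, 22.7, 31.7, 95.7]
```

{"method": "send_rows", "body": {"series": [[0, [0, 0.02, -0.3], [0, 0, 0]], [0, [0, 0, -0.2], [0, 0, 0]], [0, [0, 0, -0.1], [0, 0, 0]], [0, [0, 0, 0], [0, 0, 0]]]}}

```text
clock: 28.82
eef_pos: [359.0, 266.6, 73.2]
tool_rot: [3.141, -0.0, 1.324]
force: [-0.0, -0.1, 1.5]
width: 0.3
gripper_force: 0.0
```

{"method": "send_rows", "body": {"series": [[0, [0, 0, -0.05], [0, 0, 0]], [0, [0, 0, -0.05], [0, 0, 0]], [0, [0, 0, 0], [0, 0, 0]]]}}

```text
clock: 29.2
eef_pos: [359.0, 266.7, 67.2]
tool_rot: [3.141, -0.0, 1.324]
force: [-0.0, -0.0, 4.7]
width: 0.2
gripper_force: 2.3
```

Run:
```python
from m import *
s=sensors.read_state(); print(s['eef_pos'],s['width'],s['force'],s['qpos'].round(2))
```

```text
[359.02915209 266.67095248  67.22971184] 0.16242407140200893 [-0.04742691 -0.03451585  4.71741543] [-0.54  0.69 -0.23  2.21  0.53  0.3  -1.48]
```

{"method": "send_rows", "body": {"series": [[0, [0, 0, -0.01], [0, 0, 0]], [0, [0, 0, 0], [0, 0, 0]], [0, [0, 0, 0.1], [0, 0, 0]], [0, [0, 0, 0.3], [0, 0, 0]], [0, [0, 0, 0.7], [0, 0, 0]], [0, [0, 0, 0.8], [0, 0, 0]], [0, [0, 0, 0.5], [0, 0, 0]], [0, [0, 0, 0], [0, 0, 0]]]}}

```text
clock: 30.2
eef_pos: [359.8, 267.4, 212.4]
tool_rot: [3.139, -0.004, 1.324]
force: [-0.4, -0.2, -0.1]
width: -0.2
gripper_force: 0.0
```

```bash
python3 - <<'E'
from m import *
t=cam('top'); s=sensors.read_state(); print(s['eef_pos'],s['force'])
d0=cv2.imread('pics/top0.png')[:,:,::-1].astype(int); df=np.abs(t['img'].astype(int)-d0).max(2)>60
for c in blobs(df.astype(np.uint8),(0,0,560,420),12): print(cv2.boundingRect(c))
s=cam('scene'); e=proj(s,[[553,88,68]])[0]; print(e); P=bydepth(s,[[int(e[0])+k,int(e[1])+8] for k in(-10,0,10)]); print(P.round(0))
E
python3 red.py | grep -A2 top
```

```text
[359.10547453 266.62971705 211.04331166] [ 0.49192422 -0.67020305  0.26666209]
(276, 411, 23, 9)
(159, 370, 89, 50)
(552, 289, 8, 23)
(150, 273, 30, 28)
(101, 272, 99, 127)
(164, 262, 23, 40)
(282, 172, 22, 20)
[292.11118928 225.28443217]
[[535.  61.  49.]
 [568.  63.  63.]
 [593.  79.  63.]]
top ((553.377685546875, 89.67194366455078), 45.07428741455078)
red 2.5 [251.1, 190.9, 580.7, 91.7, 581.0, 91.4, 3.7, 5.5, 43.6] station angle 22.389292187968913
```

```bash
python3 -c "
from cell import ctrl; print(ctrl.finish_job())"
```

```text
the job is handed in; nothing more can be done
None
```

I laid the white display face up and flat in the empty nest and turned the table a quarter turn clockwise until it was home. I then set the ring to 4 and pressed and released the red button, and the job is handed in at about 30 s.

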